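# Load the thermal test cell and close its cover

## Robot

A 7-joint arm with a two-finger parallel gripper is mounted at the origin on a cart in front of the work surface, level with it; the furniture and walls round the work are solid. World frame = base frame: x ahead of the robot, y to its left, z up, the work surface at z = 0. Lengths are in m, angles in rad, forces in N, time in s.
With the tool pointing down it reaches from about 0.425 to 1.025 m from the base axis. Payload 9.4 kg.
Tool frame: the origin (TCP) lies on the centre line of the jaws, within the pads' length; the fingertips stand 8 mm ahead of it and the grasp point (between the pads) lies 11 mm behind it (tip_reach is the distance from the TCP to the fingertips, in m); z points along the fingers, x is the direction in which the jaws open and shut, and the axes are right-handed (so a half turn about z gives the same grasp; the last joint's range is limited). The gripper opens to 85 mm and grips with 20 to 120 N. Pads are 22 mm wide; open, the fingers measure 114 mm over their backs; the gripper's body (76 mm by 85 mm) begins 54 mm behind the grasp point. The pads swing forward as they close: fully open they stand 13 mm farther back than shut.
Start: joints at [1.256, 0.599, -0.003, 1.599, 0.002, 0.943, -0.08], TCP at [0.171, -0.705, 0.239] pointing down, gripper open.
Joint ranges: [-2.57, 2.57], [-0.35, 1.97], [-1.29, 1.29], [0.11, 2.56], [-1.05, 4.19], [0.11, 1.86], [-2.63, 2.63]. Speed limits (rad/s): [2.22, 2.22, 3.01, 3.01, 3.14, 3.14, 3.14].

## Interface

Orientations are given as [roll, pitch, yaw] about the fixed x, y, z axes, in that order (R = Rz(yaw) Ry(pitch) Rx(roll)).
In Python, from plant import read_state, read_camera, calibration, finish_job, tip_reach gives the robot as it stands.
- The arm moves only by the shell command python3 -m handwheel 'ROWS' [FORCE]. ROWS is JSON, a list of rows, each a list of 7 numbers: the opening, from -1 (shut) to 1 (fully open), then the shift along the tool's x, y, z as a fraction of full scale, then the turn, a rotation vector about the tool's x, y, z as a fraction of full scale. In form: [[hand, x, y, z, wx, wy, wz], ...]. A call has 1 to 8 rows; each row shifts and turns the commanded pose from where the row before left it, along the tool's axes as they then stand; what a row does not reach is not made up. Full scale, the value 1, is 0.06 m for a shift and 0.1 rad for a turn. A row lasts 1/8 s, in which the tool goes at most 62.5 mm and 10.7 degrees, less where a joint would pass 70% of its speed; a pose out of reach is approached as far as the arm can. A call with a number of a shift or a turn outside -1 to 1 is refused whole. A call with a gripper value outside its range is refused whole. The fingers move at their own pace and stop on an object; FORCE is the grip in N (left out, the last holds). Time passes only in rows, so rows that do not move let the fingers close. It gives the time, the measured TCP pose, the force and the opening at its end, in the units of the state.
- read_state(): the state, without advancing time (a new reading comes with each control period).
- read_camera(name): name is "scene" or "top"; returns the picture (384x512x3 uint8, red, green, blue); there is no depth.
- calibration(name): a dict with "intrinsics" (3x3 intrinsics, pixels), "rvec" (rotation vector, rad) and "tvec" (3), from world to camera coordinates, as OpenCV has them. Camera axes: x right, y down, z forward; pixel columns grow to the right and rows downward; lengths in m; the calibration is good to about 2 mm. A picture is of the moment at which its call begins. calibration takes no time and is no camera call.
- finish_job(): hands the job in, once; it reports no verdict.
The state is a dict: "t": time; "joint_positions": joint angles; "joint_vel": joint speeds; "joint_efforts": joint torques, N m; "ee_pos": TCP position; "orientation": TCP orientation; "contact_force": force on the tool from outside, world axes, zero at the start; "torque": the same for the moment, N m; "grip_width": finger opening in m.
Only numpy, scipy, OpenCV 4.12 (cv2) and the standard library are available. Lean on these libraries where they do the work, as an engineer would, in place of code of your own. Each camera call takes 0.05 s, during which the arm holds its last target.

## Task

Set up the thermal test cell for a measurement: in its open chamber build a flat, centred stack on the brass cold plate, first the thin white ceramic specimen disc, on it the copper disc of the same diameter, and on top the narrower steel load weight, all on the plate's axis to within about 4 mm. Then shut the clear cover over the stack: it is held by a catch, so press the ribbed release tab down and slide the cover with it, fully home, and let go so that the tab springs up and the cover is caught. Leave the other things on the bench where they are.

Things in the scene. Friction and masses are not known exactly. Their poses are not given: they have to be found in the camera images.
- plate_top (a point): Centre of the top face of the fixed round brass cold plate, 54 mm diameter, this face 20 mm above the bench, in the cell's chamber; axes as cell_mid. Free space round it inside the chamber: 56 mm each way along x to the rails, 58 mm along -y to the end wall, 60 mm along +y to the partition. A thin steel sensor sheath, top 17.5 mm above the bench, runs from it to the partition.
- cell_mid (a point): Middle of the underside of the thermal test cell, a grey box fixed to the bench, 136 mm (its x) by 252 mm (its y), 69 mm high. x points across it to its back, y along it, z up. Its -y half (the robot's right) is the chamber, open on top, with clear windows; its +y half is a closed deck over which the cover is parked. The cold plate lies at y = -62 mm.
- specimen_mid (a point): Centre (half-way up) of the loose white ceramic specimen disc, 54 mm diameter, 8 mm thick, 60 g nominal, lying flat on the bench. z is its axis.
- copper_mid (a point): Centre (half-way up) of the loose copper disc, 54 mm diameter, 10 mm thick, 0.2 kg nominal, lying flat on the bench. z is its axis.
- weight_mid (a point): Centre (half-way up) of the loose steel load weight, a disc of 46 mm diameter, 14 mm thick, with a shallow turned groove round it, 0.17 kg nominal, lying flat on the bench. z is its axis.
- cover (a joint): Position of the clear sliding cover, m: 0 = parked over the deck (chamber fully open), 0.120 = fully home over the chamber, at its end stop. It moves along the cell's -y with about 1 N of drag. It is 120 mm long, its underside 60 mm above the bench; the pressed tab under it reaches down to 56.5 mm, and the finished stack is 52 mm high above the bench.
- tab (a joint): How far the release tab on the cover is pressed down, m: 0 = up, 0.0045 = fully down. Spring: 2 N to start, 4.3 N fully down. Up, its two ears stand in notches of the rails and lock the cover, both parked and home; pressed 3 mm or more it frees the cover. Between the notches the ears run under the rails; at home the tab springs up when let go.
- tab_pad (a point): Centre of the top face of the tab's ribbed pad, at the cover's leading (-y) end; moves with cover and tab; axes as the cell. 66 mm above the bench when up; at cell y = +18 mm parked, -102 mm home. The pad is a trough 54 mm (x) by 28 mm (y) between two ridges, 5 mm high and 4 mm thick, across its -y and +y ends; push against the -y one to close.
- flux_tin: Bystander: round yellow tin of soldering paste, 53 mm diameter, 20 mm high; origin at the centre of its underside.
- tape_roll: Bystander: roll of black tape, 47 mm diameter, 19 mm high; origin at the centre of its underside.
- marker: Bystander: marker pen, 138 mm long, lying; origin under its middle, long axis y.
- side_cutters: Bystander: side cutters with green handles, 151 mm long, lying; origin under its middle, long axis y.
Things that resemble listed ones, but are neither listed nor needed, are in the scene too. There is more than one size of the part that bears weight_mid; the job needs the smallest.

How it is judged:
By the outcome, as a careful person would: the job done as asked, in the order asked, and still so for the second after the job is handed in, with the robot touching nothing.
It also fails if it takes over 72 s, if anything falls off the work surface, if the arm or the gripper's body presses on something with over 40 N, if the wrist force passes 120 N, or if a joint passes its speed limit or range.

## Working session

There is one attempt and no reset: what is moved stays moved. The work goes in short steps, Python scripts to look and compute and a shell command to move; the robot and the scene stay as the last step left them, time stands still between calls to the robot, and variables do not carry over. Pictures are saved under pics/ and viewed, and the job is handed in when it is done.

```bash
ls; mkdir -p pics; python3 - <<'E'
from plant import *
import cv2
s=read_state(); print({k:s[k] for k in ('t','ee_pos','orientation','grip_width','contact_force')}, tip_reach)
for n in ('scene','top'):
    im=read_camera(n); cv2.imwrite(f'pics/{n}0.png',im[:,:,::-1]); 
    c=calibration(n); print(n,c)
E
```

```text
pics
{'t': 0.0, 'ee_pos': array([ 0.17069867, -0.70412819,  0.23841194]), 'orientation': array([ 3.14151769e+00,  1.58945758e-03, -1.33298932e+00]), 'grip_width': 0.08533013894122068, 'contact_force': array([ 0.03592354, -0.51632973,  0.21539487])} 0.008
scene {'intrinsics': array([[412.43798328,   0.        , 256.5523246 ],
       [  0.        , 412.43798328, 189.20122832],
       [  0.        ,   0.        ,   1.        ]]), 'rvec': array([ 1.23267129, -2.03216179,  1.16083501]), 'tvec': array([0.3165555 , 0.29504816, 1.18278829])}
top {'intrinsics': array([[381.6695314 ,   0.        , 251.13796624],
       [  0.        , 381.6695314 , 195.83999386],
       [  0.        ,   0.        ,   1.        ]]), 'rvec': array([ 2.128249  , -2.16033146,  0.16183924]), 'tvec': array([0.08324534, 0.56050422, 1.07870006])}
```

View pics/top0.png

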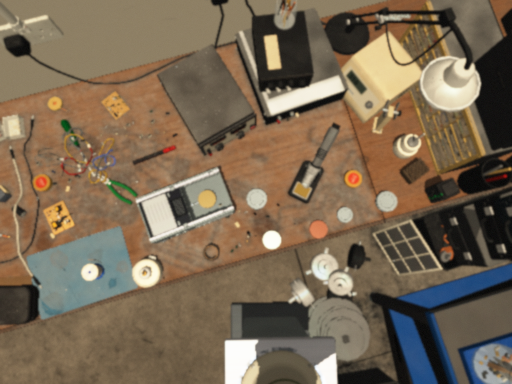

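View pics/scene0.png

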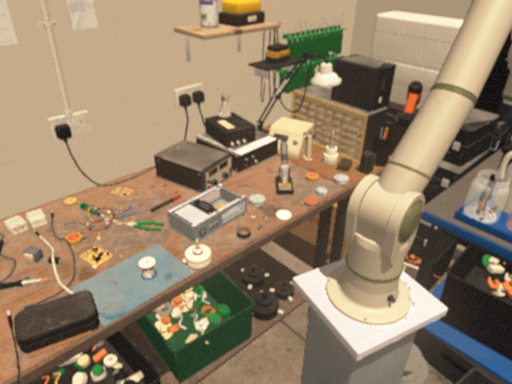

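```bash
cat > h.py <<'E'
import numpy as np, cv2
from plant import *
def pix2w(n,uv,z):
    c=calibration(n);R=cv2.Rodrigues(c['rvec'])[0];t=c['tvec']
    d=R.T@np.linalg.inv(c['intrinsics'])@np.array([*uv,1.]);o=-R.T@t
    return o+d*(z-o[2])/d[2]
def proj(n,P):
    c=calibration(n);return cv2.projectPoints(np.array(P,float).reshape(-1,3),c['rvec'],c['tvec'],c['intrinsics'],None)[0].reshape(-1,2)
def crop(im,x0,y0,x1,y1,s,f):
    cv2.imwrite(f,cv2.resize(im[y0:y1,x0:x1],None,fx=s,fy=s,interpolation=cv2.INTER_CUBIC))
E
python3 - <<'E'
from h import *
im=cv2.imread('pics/top0.png')
crop(im,130,160,260,260,6,'pics/t_a.png');crop(im,240,170,410,260,4.5,'pics/t_b.png')
im=cv2.imread('pics/scene0.png')
crop(im,160,150,360,280,4,'pics/s_a.png')
for n,uv in dict(spec=(271,240),cop=(319,229),w1=(256,199),w2=(345,214),w3=(387,201)).items(): print(n,pix2w('top',uv,.01))
E
```

```text
spec [0.43303489 0.0177929  0.01      ]
cop [ 0.4634877  -0.12606316  0.01      ]
w1 [0.55663561 0.06025087 0.01      ]
w2 [ 0.50720896 -0.20590245  0.01      ]
w3 [ 0.54464144 -0.33454486  0.01      ]
```

View pics/t_a.png

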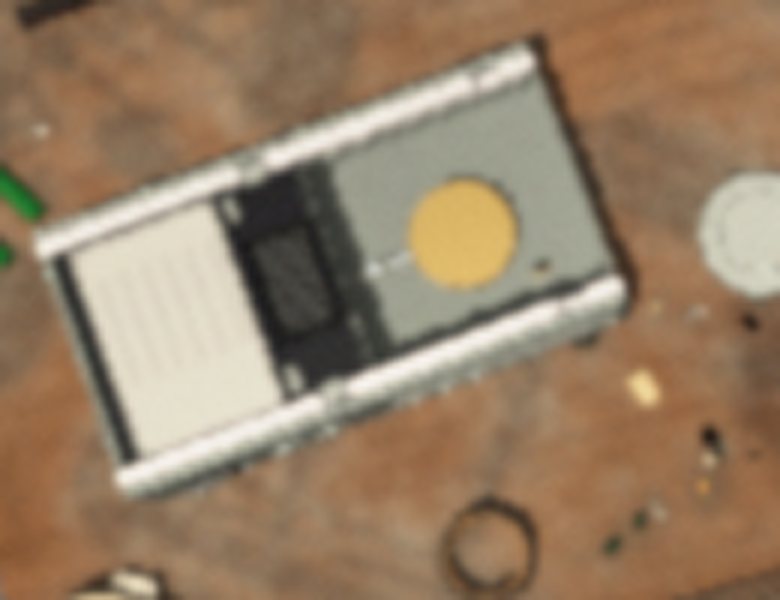

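View pics/t_b.png

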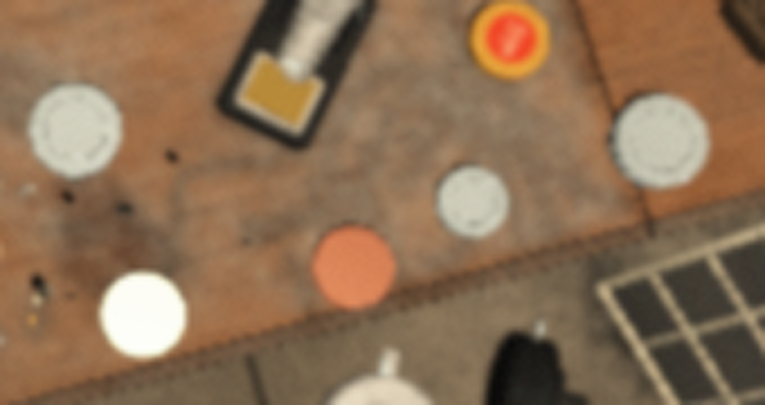

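View pics/s_a.png

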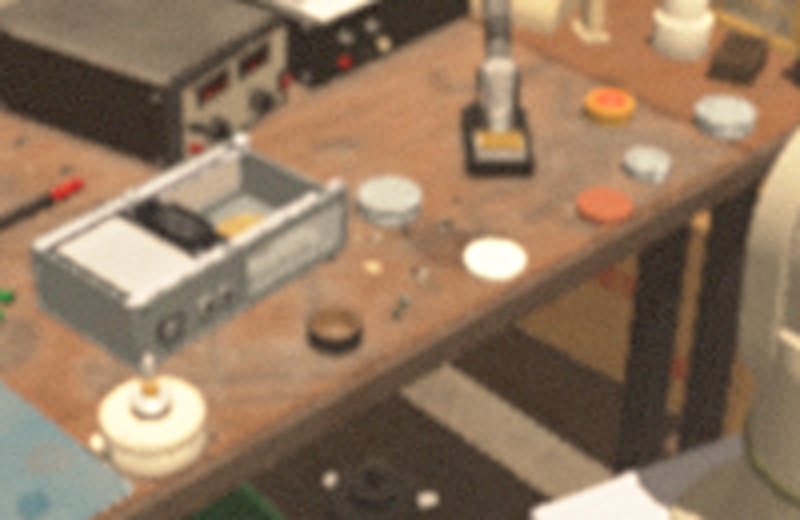

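```bash
cat >> h.py <<'E'
def blob(im,uv,r,cond,z,n='top'):
    """centroid+area (at plane z) of the masked component near uv"""
    m=np.zeros(im.shape[:2],np.uint8);hsv=cv2.cvtColor(im,cv2.COLOR_BGR2HSV)
    u,v=map(int,uv);sl=np.s_[v-r:v+r,u-r:u+r]
    S=6;sub=cv2.resize(im[sl],None,fx=S,fy=S,interpolation=cv2.INTER_CUBIC)
    M=cond(cv2.cvtColor(sub,cv2.COLOR_BGR2HSV).astype(int),sub.astype(int)).astype(np.uint8)
    k,l,st,ce=cv2.connectedComponentsWithStats(M)
    i=1+np.argmax(st[1:,4]);cs,_=cv2.findContours((l==i).astype(np.uint8),0,1)
    c=max(cs,key=cv2.contourArea).reshape(-1,2);c=cv2.convexHull(c).reshape(-1,2)
    pts=np.array([pix2w(n,((a+.5)/S-.5+u-r,(b+.5)/S-.5+v-r),z) for a,b in c])
    (cx,cy),(a,b),_=cv2.fitEllipse(pts[:,:2].astype(np.float32)*1000)
    return np.array([cx,cy,a,b])
E
python3 - <<'E'
from h import *
c=calibration('top');R=cv2.Rodrigues(c['rvec'])[0];print('cam',-R.T@c['tvec'])
im=cv2.imread('pics/top0.png')
br=lambda t:(lambda h,b:(b[...,2]>t))
white=lambda h,b:(h[...,1]<75)&(h[...,2]>165)
cop=lambda h,b:(h[...,1]>135)&(h[...,2]>175)
steel=lambda h,b:(h[...,1]<55)&(h[...,2]>120)
brass=lambda h,b:(h[...,1]>90)&(h[...,2]>150)
print('spec',blob(im,(271,240),15,white,.008))
print('cop',blob(im,(319,229),14,cop,.010))
print('w2',blob(im,(345,214),13,steel,.014))
print('w1',blob(im,(256,199),16,steel,.014))
print('w3',blob(im,(387,201),16,steel,.014))
print('plate',blob(im,(207,199),15,brass,.020))
for n,p in dict(BL_l=(36,240),BL_b=(122,485),TR=(532,48),BR=(625,288)).items():
    print(n,pix2w('top',(130+p[0]/6,160+p[1]/6),.069))
E
```

```text
cam [0.3948923  0.07750163 1.15010528]
spec [434.80926514  16.48958206  57.25408936  57.92729568]
cop [ 463.27566528 -123.3553009    52.39593887   54.01095963]
w2 [ 505.93652344 -203.15704346   47.29178619   48.41255951]
w1 [558.190979    59.87089157  61.1706543   65.04151154]
w3 [ 544.05773926 -329.82336426   61.53011322   63.75495529]
plate [558.90405273 207.7583313   53.6974144   54.74202347]
BL_l [0.5505084  0.40431494 0.069     ]
BL_b [0.43381319 0.36050856 0.069     ]
TR [0.64055171 0.16772879 0.069     ]
BR [0.52328582 0.12381615 0.069     ]
```

```bash
python3 -m handwheel '[[1,0,0,-0.8,0,0,0],[1,-0.28,-0.96,0,0,0,-0.8],[1,-0.28,-0.93,0,0,0,-0.8],[1,-0.28,-0.91,0,0,0,-0.8],[1,-0.28,-0.89,0,0,0,-0.8],[1,-0.28,-0.87,0,0,0,-0.8],[1,-0.28,-0.84,0,0,0,-0.8],[1,-0.28,-0.82,0,0,0,-0.8]]' 20
```

```text
t: 1.1
ee_pos: [0.447, -0.4331, 0.2869]
orientation: [-3.142, 0.0, -0.77]
contact_force: [0.0, 0.6, -0.2]
grip_width: 0.0854
```

```bash
python3 -m handwheel '[[1,-0.31,-0.82,0,0,0,-0.8],[1,-0.31,-0.8,0,0,0,-0.8],[1,-0.31,-0.77,0,0,0,-0.8],[1,-0.31,-0.75,0,0,0,-0.8],[1,-0.31,-0.72,0,0,0,-0.8],[1,-0.31,-0.7,0,0,0,-0.8],[1,-0.31,-0.67,0,0,0,-0.8],[1,-0.31,-0.65,0,0,0,-0.8]]'; python3 - <<'E'
from h import *
im=read_camera('top');cv2.imwrite('pics/t1.png',im[:,:,::-1]);cv2.imwrite('pics/s1.png',read_camera('scene')[:,:,::-1])
E
```

```text
t: 2.1
ee_pos: [0.4853, -0.0607, 0.2871]
orientation: [-3.141, 0.0, -0.13]
contact_force: [-0.4, 0.3, -0.1]
grip_width: 0.0856
```

View pics/t1.png

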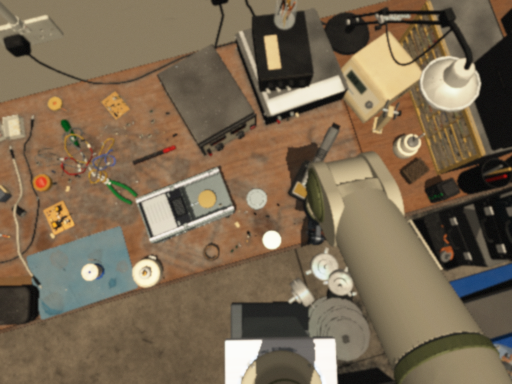

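View pics/s1.png

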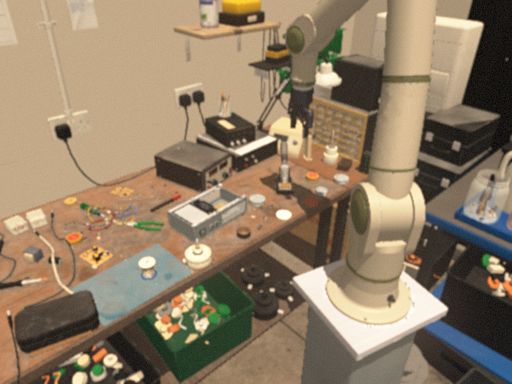

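```bash
python3 -m handwheel '[[0.6,-0.5,-0.585,0,0,0,0],[0.6,-0.5,-0.585,0.5,0,0,0],[0.6,0,0,1,0,0,0],[0.6,0,0,1,0,0,0],[0.6,0,0,1,0,0,0],[0.6,0,0,0.4,0,0,0]]'; python3 - <<'E'
from h import *
crop(read_camera('scene')[:,:,::-1],220,120,360,260,5,'pics/s2.png')
crop(read_camera('top')[:,:,::-1],220,150,360,260,5,'pics/t2.png')
E
```

```text
t: 2.95
ee_pos: [0.4343, 0.0147, 0.0504]
orientation: [3.14, 0.004, -0.133]
contact_force: [0.9, -0.6, 0.1]
grip_width: 0.0684
```

View pics/s2.png

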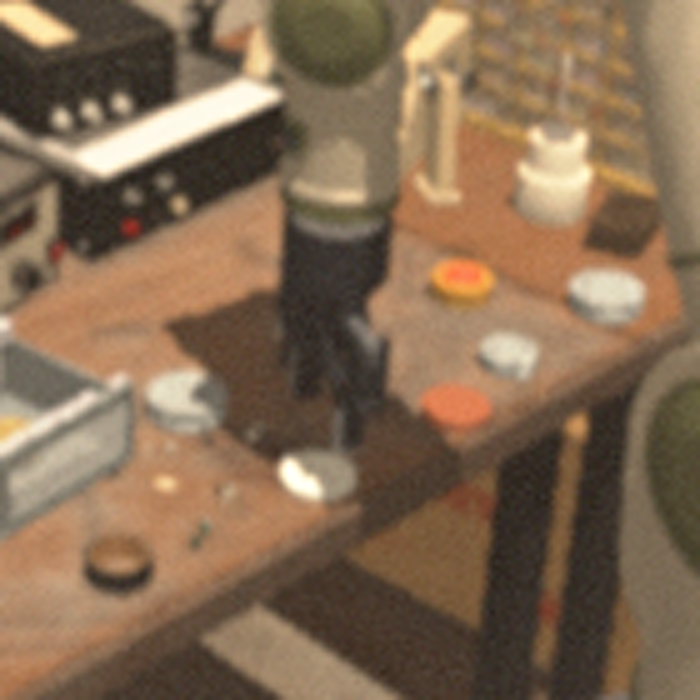

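```bash
python3 -m handwheel '[[0.6,0,-0.03,0.55,0,0,0],[0.6,0,0,0.08,0,0,0],[0.6,0,0,0,0,0,0]]';python3 -m handwheel '[[0.6,0,0,0.03,0,0,0],[0.6,0,0,0,0,0,0]]'; python3 -m handwheel '[[0.6,0,0,0.03,0,0,0],[0.6,0,0,0,0,0,0]]';python3 -m handwheel '[[0.6,0,0,0.03,0,0,0],[0.6,0,0,0,0,0,0]]'
```

```text
t: 3.42
ee_pos: [0.4377, 0.0136, 0.0302]
orientation: [3.135, -0.006, -0.134]
contact_force: [0.3, 0.0, 0.1]
grip_width: 0.0684
t: 3.68
ee_pos: [0.4375, 0.0139, 0.0282]
orientation: [3.136, -0.005, -0.134]
contact_force: [0.3, 0.8, -0.4]
grip_width: 0.0686
t: 3.92
ee_pos: [0.4372, 0.014, 0.0262]
orientation: [3.135, -0.005, -0.134]
contact_force: [-0.7, -0.0, 0.5]
grip_width: 0.0684
t: 4.18
ee_pos: [0.4372, 0.014, 0.0243]
orientation: [3.135, -0.004, -0.133]
contact_force: [-0.5, 0.6, 0.1]
grip_width: 0.0679
```

```bash
python3 - <<'E'
from h import *
print(np.round(read_state()['joint_positions'],3))
E
```

```text
[-0.071  0.684 -0.138  2.398  0.994  0.113 -1.303]
```

```bash
python3 -m handwheel '[[0.6,-0.04,-0.03,0.03,0,0,0],[0.6,0,0,0.03,0,0,0],[0.6,0,0,0.03,0,0,0],[0.6,0,0,0.03,0,0,0]]'; python3 - <<'E'
from h import *
print(np.round(read_state()['joint_positions'],3))
E
```

```text
t: 4.68
ee_pos: [0.4351, 0.0161, 0.017]
orientation: [3.135, -0.005, -0.133]
contact_force: [-0.5, 1.9, 0.4]
grip_width: 0.0679
[-0.07   0.701 -0.149  2.404  1.206  0.111 -1.521]
```

```bash
python3 -m handwheel '[[0.6,0,0,0.03,0,0,0],[0.6,0,0,0.03,0,0,0],[0.6,0,0,0,0,0,0]]'; python3 -m handwheel '[[0.6,0,0,0.03,0,0,0],[0.6,0,0,0,0,0,0]]';python3 -m handwheel '[[0.6,0,0,0.03,0,0,0],[0.6,0,0,0,0,0,0]]';  python3 - <<'E'
from h import *
print(np.round(read_state()['joint_positions'],3))
E
```

```text
t: 5.05
ee_pos: [0.435, 0.0161, 0.0133]
orientation: [3.135, -0.004, -0.133]
contact_force: [-0.3, 0.2, 0.3]
grip_width: 0.0682
t: 5.3
ee_pos: [0.435, 0.0161, 0.0116]
orientation: [3.135, -0.004, -0.133]
contact_force: [-0.4, 0.3, -0.2]
grip_width: 0.0684
t: 5.55
ee_pos: [0.435, 0.0161, 0.0098]
orientation: [3.135, -0.004, -0.133]
contact_force: [0.2, 0.4, 0.0]
grip_width: 0.0681
[-0.066  0.718 -0.154  2.406  1.372  0.11  -1.687]
```

```bash
for i in 1 2 3 4; do python3 -m handwheel '[[0.5,0,0,0.02,0,0,0],[0.5,0,0,0,0,0,0]]' | egrep "pos|contact|grip"; done
```

```text
ee_pos: [0.435, 0.0161, 0.0085]
contact_force: [1.3, 0.0, 0.9]
grip_width: 0.0641
ee_pos: [0.435, 0.0161, 0.0073]
contact_force: [-0.2, 1.1, -0.0]
grip_width: 0.0639
ee_pos: [0.435, 0.0161, 0.006]
contact_force: [-0.1, 0.3, -0.0]
grip_width: 0.0639
ee_pos: [0.435, 0.016, 0.0049]
contact_force: [-0.7, 0.3, -0.0]
grip_width: 0.0641
```

```bash
for i in 1 2 ; do python3 -m handwheel '[[0.5,0,0,0.02,0,0,0],[0.5,0,0,0,0,0,0]]' | egrep "pos|contact|grip"; done
```

```text
ee_pos: [0.435, 0.016, 0.0036]
contact_force: [-0.1, -0.1, 0.7]
grip_width: 0.0643
ee_pos: [0.435, 0.016, 0.0024]
contact_force: [0.5, 0.2, 0.3]
grip_width: 0.0643
```

```bash
python3 -m handwheel '[[0.5,0,0,-0.06,0,0,0],[0.5,0,0,0,0,0,0]]' | egrep "pos|contact|grip";python3 -m handwheel '[[-0.2,0,0,0,0,0,0],[-0.2,0,0,0,0,0,0],[-0.2,0,0,0,0,0,0],[-0.2,0,0,0,0,0,0]]' 25
```

```text
ee_pos: [0.4351, 0.016, 0.0063]
contact_force: [-0.7, -0.1, 0.2]
grip_width: 0.0641
t: 7.8
ee_pos: [0.4351, 0.0161, 0.0064]
orientation: [3.135, -0.005, -0.133]
contact_force: [-1.0, 0.1, 8.7]
grip_width: 0.0523
```

```bash
python3 - <<'E'
from h import *
crop(read_camera('scene')[:,:,::-1],240,160,320,240,8,'pics/s3.png')
crop(read_camera('top')[:,:,::-1],220,180,340,260,6,'pics/t3.png')
E
```

```text
(no output)
```

View pics/s3.png

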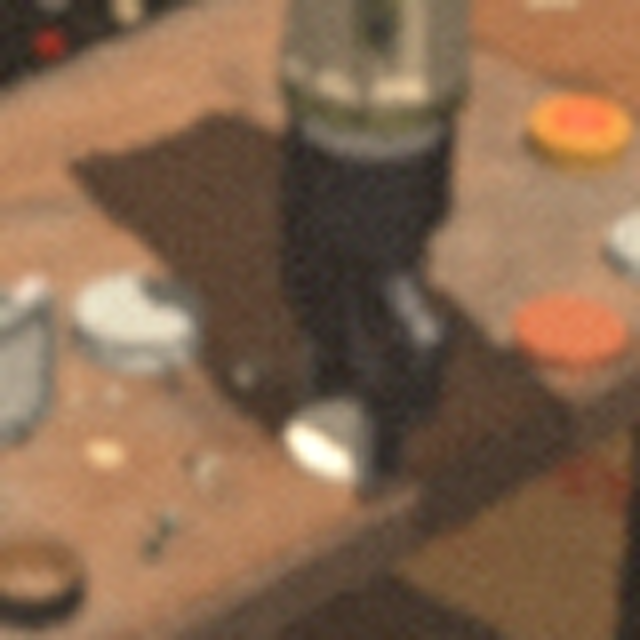

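View pics/t3.png

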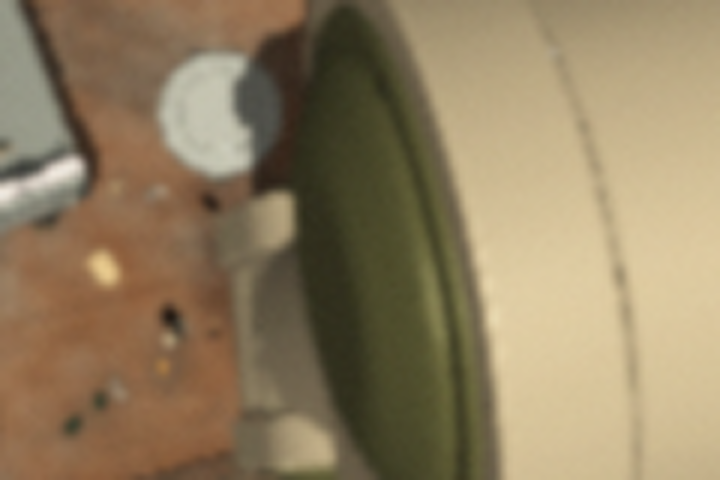

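```bash
python3 -m handwheel '[[-0.2,0,0,-0.05,0,0,0],[-0.2,0,0,0,0,0,0]]' ; python3 -m handwheel '[[-0.2,0,0,-0.4,0,0,0],[-0.2,0,0,-0.6,0,0,0],[-0.2,0,0,-0.6,0,0,0],[-0.2,0,0,0,0,0,0]]'; python3 - <<'E'
from h import *
print(np.round(read_state()['joint_positions'],3))
crop(read_camera('scene')[:,:,::-1],240,110,340,240,5,'pics/s4.png')
E
```

```text
t: 8.15
ee_pos: [0.4351, 0.0161, 0.0091]
orientation: [3.135, -0.004, -0.134]
contact_force: [0.4, -0.4, -1.1]
grip_width: 0.0525
t: 8.65
ee_pos: [0.4365, 0.0157, 0.1009]
orientation: [3.135, -0.011, -0.136]
contact_force: [0.5, 0.3, -1.0]
grip_width: 0.0522
[ 0.232  0.562 -0.568  2.346  0.811  0.422 -1.162]
```

View pics/s4.png

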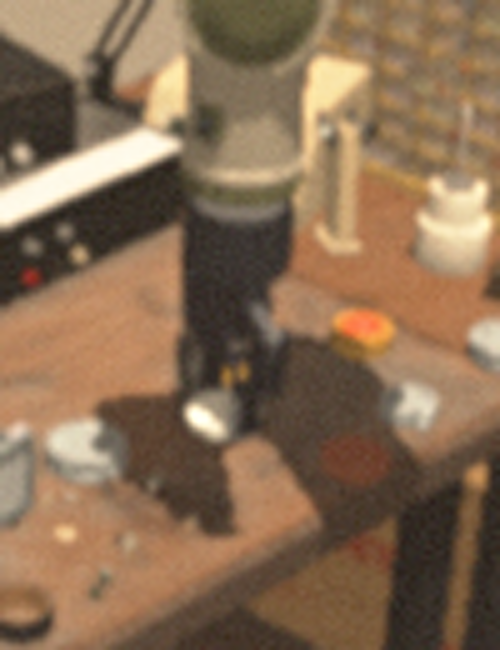

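```bash
cat > plan.py <<'E'
import numpy as np
from scipy.spatial.transform import Rotation as Ro
from plant import read_state
def plan(target,yaw,n,hand,p0=None,R0=None,level=True):
    s=read_state()
    p=np.array(s['ee_pos']) if p0 is None else np.array(p0)
    R=Ro.from_euler('xyz',s['orientation']) if R0 is None else R0
    Rt=Ro.from_euler('xyz',[np.pi,0,yaw]); rv=(R.inv()*Rt).as_rotvec()/n; T=np.array(target)
    rows=[]
    for k in range(n):
        d=(T-p)/(n-k); l=R.inv().apply(d); rows.append([hand]+[round(float(v),3)+0. for v in np.r_[l/.06,rv/.1]])
        p=p+d; R=R*Ro.from_rotvec(rv)
    print(str(rows).replace(' ',''))
E
python3 -c "
from plan import *
plan([.559,.208,.14],.362,6,-0.2)"
```

```text
[[-0.2,0.267,-0.575,-0.113,0.016,-0.013,-0.829],[-0.2,0.314,-0.551,-0.113,0.016,-0.013,-0.829],[-0.2,0.358,-0.523,-0.112,0.016,-0.013,-0.829],[-0.2,0.4,-0.492,-0.112,0.016,-0.013,-0.829],[-0.2,0.439,-0.458,-0.112,0.016,-0.013,-0.829],[-0.2,0.476,-0.42,-0.112,0.016,-0.013,-0.829]]
```

```bash
python3 -m handwheel '[[-0.2,0,0,-0.6,0,0,0],[-0.2,0.27,-0.57,0,0.016,-0.013,-0.83],[-0.2,0.31,-0.55,0,0.016,-0.013,-0.83],[-0.2,0.36,-0.52,0,0.016,-0.013,-0.83],[-0.2,0.4,-0.49,0,0.016,-0.013,-0.83],[-0.2,0.44,-0.46,0,0.016,-0.013,-0.83],[-0.2,0.48,-0.42,0,0.016,-0.013,-0.83],[-0.2,0,0,0,0,0,0]]'; python3 - <<'E'
from h import *
print(np.round(read_state()['joint_positions'],3))
im=read_camera('scene')[:,:,::-1];cv2.imwrite('pics/s5f.png',im)
crop(im,150,100,300,250,5,'pics/s5.png')
E
```

```text
t: 9.7
ee_pos: [0.5591, 0.2114, 0.1327]
orientation: [-3.14, 0.002, 0.367]
contact_force: [-1.1, -0.6, -1.1]
grip_width: 0.0526
[ 0.067  0.711 -0.807  1.952  0.717  0.794 -0.785]
```

View pics/s5.png

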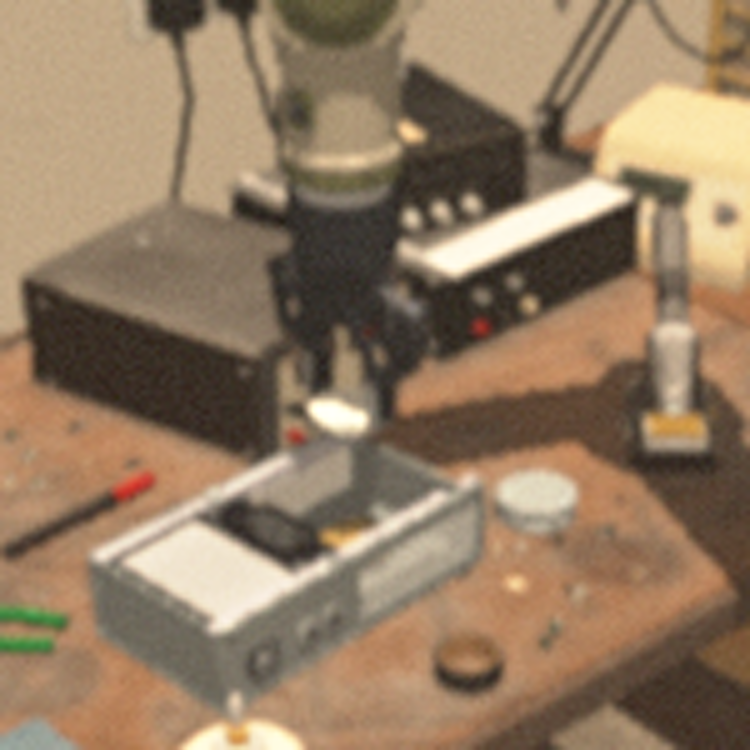

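```bash
python3 - <<'E'
from h import *
th=.362;R=np.array([[np.cos(th),-np.sin(th)],[np.sin(th),np.cos(th)]])
c=np.array([.5589,.2078])-R@[0,-.062]
print('cell',c)
def P(x,y,z): return [*(c+R@[x,y]),z]
for n,box,s in (('top',(130,160,260,260),6),('scene',(160,170,260,270),6)):
    im=cv2.imread(f'pics/{n}0.png');x0,y0,x1,y1=box
    o=cv2.resize(im[y0:y1,x0:x1],None,fx=s,fy=s,interpolation=cv2.INTER_CUBIC)
    def L(pts,col):
        q=(proj(n,pts)-[x0,y0]+.5)*s
        cv2.polylines(o,[np.int32(q*8)],True,col,1,cv2.LINE_AA,3)
    L([P(a,b,.069) for a,b in((-.068,-.126),(.068,-.126),(.068,.126),(-.068,.126))],(0,0,255))
    L([P(a,b,.0) for a,b in((-.068,-.126),(.068,-.126),(.068,.126),(-.068,.126))],(0,255,255))
    L([P(.027*np.cos(t),-.062+.027*np.sin(t),.02) for t in np.linspace(0,6.28,60)],(255,0,0))
    L([P(a,b,.066) for a,b in((-.027,.004),(.027,.004),(.027,.032),(-.027,.032))],(0,255,0))
    cv2.imwrite(f'pics/ov_{n}.png',o)
E
```

```text
cell [0.53694299 0.26578181]
```

View pics/ov_top.png

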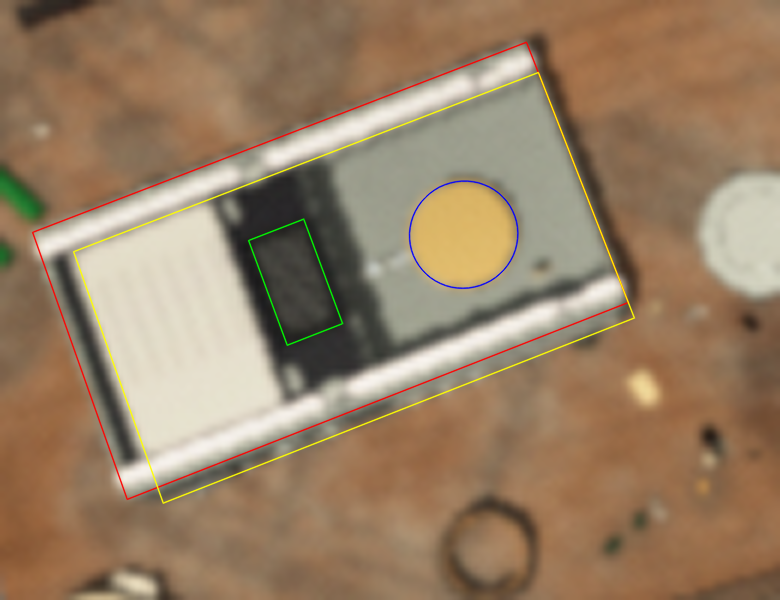

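View pics/ov_scene.png

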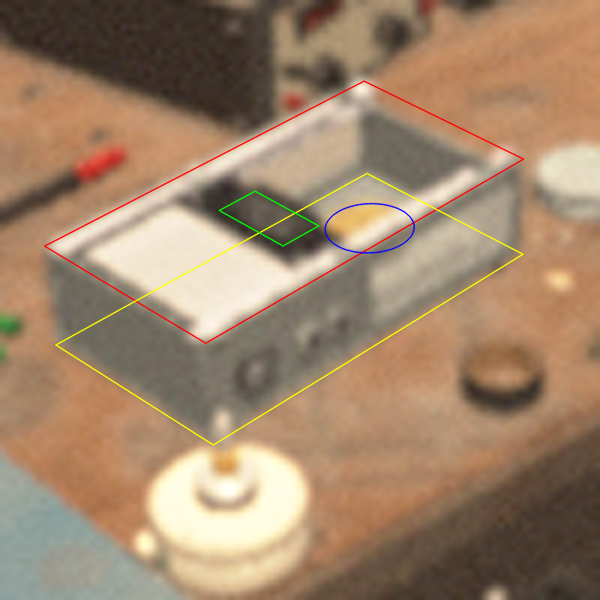

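```bash
python3 -c "
from plan import *
plan([.5589,.2078,.034],.362,3,-0.2)"
```

```text
[[-0.2,0.003,0.01,0.548,-0.001,0.014,0.01],[-0.2,0.002,0.01,0.548,-0.001,0.014,0.01],[-0.2,0.002,0.01,0.548,-0.001,0.014,0.01]]
```

```bash
python3 -m handwheel '[[-0.2,0.003,0.01,0.55,0,0.014,0.01],[-0.2,0.003,0.01,0.55,0,0.014,0.01],[-0.2,0.003,0.01,0.53,0,0.014,0.01],[-0.2,0,0,0,0,0,0],[-0.2,0,0,0,0,0,0]]'
```

```text
t: 10.38
ee_pos: [0.5592, 0.2069, 0.0373]
orientation: [-3.141, -0.002, 0.361]
contact_force: [0.3, -0.2, 0.9]
grip_width: 0.0521
```

```bash
python3 -m handwheel '[[-0.2,0,-0.01,0.12,0,0,0],[-0.2,0,0,0,0,0,0],[-0.2,0,0,0,0,0,0]]';python3 -m handwheel '[[-0.2,0,0,0.03,0,0,0],[-0.2,0,0,0,0,0,0]]';python3 -m handwheel '[[-0.2,0,0,0.02,0,0,0],[-0.2,0,0,0,0,0,0]]'
```

```text
t: 10.75
ee_pos: [0.5593, 0.2076, 0.0301]
orientation: [-3.141, -0.002, 0.361]
contact_force: [-0.1, -0.1, -0.2]
grip_width: 0.052
t: 11.0
ee_pos: [0.5592, 0.2077, 0.0281]
orientation: [-3.141, -0.002, 0.361]
contact_force: [-0.5, 0.6, 2.0]
grip_width: 0.0522
t: 11.25
ee_pos: [0.5595, 0.2078, 0.0277]
orientation: [-3.142, -0.003, 0.361]
contact_force: [-0.7, -2.6, 13.0]
grip_width: 0.0523
```

```bash
python3 -m handwheel '[[0.5,0,0,0,0,0,0],[0.5,0,0,0,0,0,0],[0.5,0,0,0.06,0,0,0],[0.5,0,0,0.06,0,0,0],[0.5,0,0,0,0,0,0]]';python3 -m handwheel '[[0,0,0,0,0,0,0],[0,0,0,0,0,0,0],[0,0,0,0,0,0,0]]' 20
```

```text
t: 11.88
ee_pos: [0.5608, 0.2084, 0.0268]
orientation: [3.138, -0.009, 0.361]
contact_force: [-13.8, -13.4, 84.1]
grip_width: 0.064
t: 12.25
ee_pos: [0.5608, 0.2084, 0.027]
orientation: [3.138, -0.009, 0.361]
contact_force: [-14.4, -13.8, 86.0]
grip_width: 0.0628
```

```bash
python3 -m handwheel '[[0.6,0,0,-0.15,0,0,0],[0.6,0,0,0,0,0,0]]';python3 -m handwheel '[[0.6,0,0,-0.5,0,0,0],[0.6,0,0,-1,0,0,0],[0.6,0,0,-1,0,0,0],[0.6,0,0,-0.5,0,0,0]]'; python3 - <<'E'
from h import *
im=read_camera('scene')[:,:,::-1]
crop(im,150,130,280,250,5,'pics/s6.png')
im=read_camera('top')[:,:,::-1];cv2.imwrite('pics/t6f.png',im)
crop(im,130,130,260,260,5,'pics/t6.png')
E
```

```text
t: 12.5
ee_pos: [0.5596, 0.2077, 0.0293]
orientation: [-3.141, -0.003, 0.361]
contact_force: [0.1, -0.4, -0.2]
grip_width: 0.0681
t: 13.0
ee_pos: [0.5594, 0.2079, 0.2105]
orientation: [-3.14, -0.003, 0.361]
contact_force: [-0.2, -0.6, 0.3]
grip_width: 0.0682
```

View pics/s6.png

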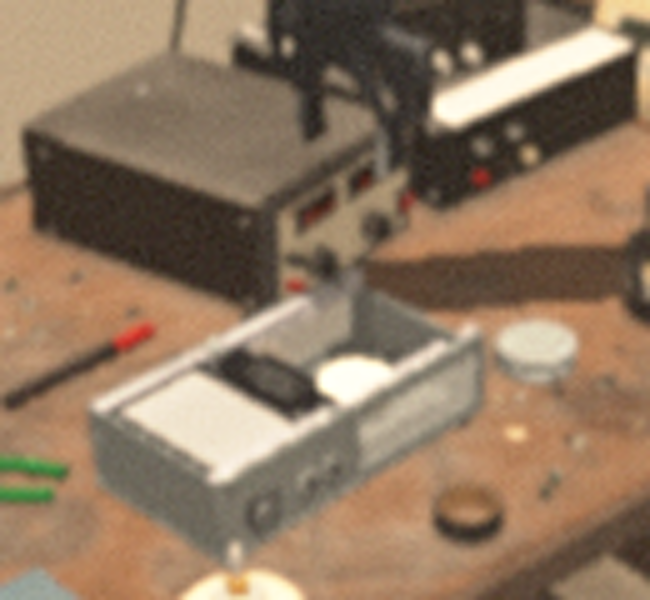

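View pics/t6.png

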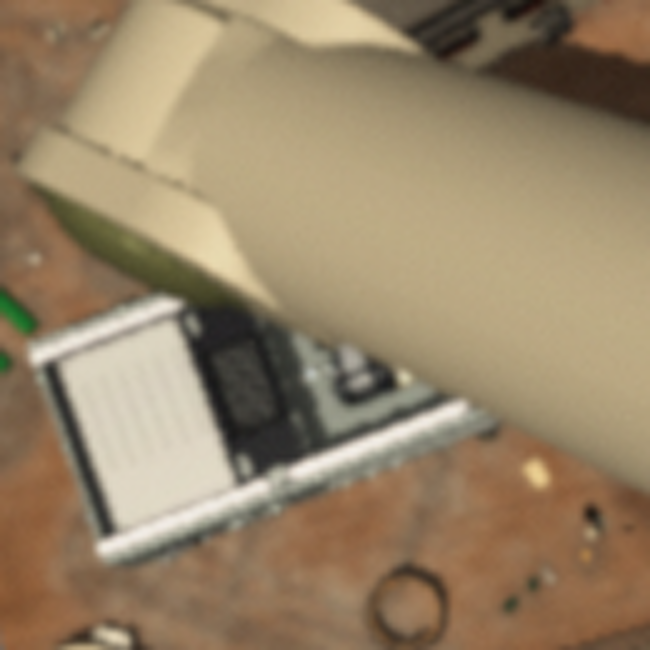

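```bash
python3 -c "
from plan import *
plan([.4633,-.1235,.16],.362,7,0.6)"
```

```text
[[0.6,-0.495,0.658,0.118,-0.002,-0.008,-0.002],[0.6,-0.495,0.658,0.118,-0.002,-0.008,-0.002],[0.6,-0.495,0.658,0.119,-0.002,-0.008,-0.002],[0.6,-0.495,0.657,0.119,-0.002,-0.008,-0.002],[0.6,-0.495,0.657,0.12,-0.002,-0.008,-0.002],[0.6,-0.495,0.657,0.12,-0.002,-0.008,-0.002],[0.6,-0.495,0.657,0.121,-0.002,-0.008,-0.002]]
```

```bash
python3 -m handwheel '[[0.6,-0.495,0.658,0.05,0,-0.01,0],[0.6,-0.495,0.658,0.12,0,-0.01,0],[0.6,-0.495,0.658,0.12,0,-0.01,0],[0.6,-0.495,0.658,0.12,0,-0.01,0],[0.6,-0.495,0.658,0.12,0,-0.01,0],[0.6,-0.495,0.658,0.12,0,0,0],[0.6,-0.495,0.658,0.12,0,0,0],[0.6,0,0,0,0,0,0]]'; python3 - <<'E'
from h import *
print(np.round(read_state()['joint_positions'],3))
im=read_camera('top')[:,:,::-1].copy();cv2.imwrite('pics/t7f.png',im)
crop(im,130,160,330,260,4,'pics/t7.png')
white=lambda h,b:(h[...,1]<60)&(h[...,2]>215)
print('spec',blob(im,(206,198),11,white,.028))
from plan import *
plan([.4633,-.1235,.03],.362,3,0.6)
E
```

```text
t: 14.1
ee_pos: [0.4593, -0.1284, 0.16]
orientation: [-3.139, 0.008, 0.355]
contact_force: [0.3, 0.7, 0.1]
grip_width: 0.0682
[ 0.775  0.568 -0.884  2.191  0.699  0.704 -0.243]
spec [558.34936523 208.81100464  54.80606842  55.3909874 ]
[[0.6,0.023,-0.006,0.726,-0.009,0.019,-0.015],[0.6,0.022,-0.007,0.726,-0.009,0.019,-0.015],[0.6,0.02,-0.008,0.726,-0.009,0.019,-0.015]]
```

View pics/t7.png

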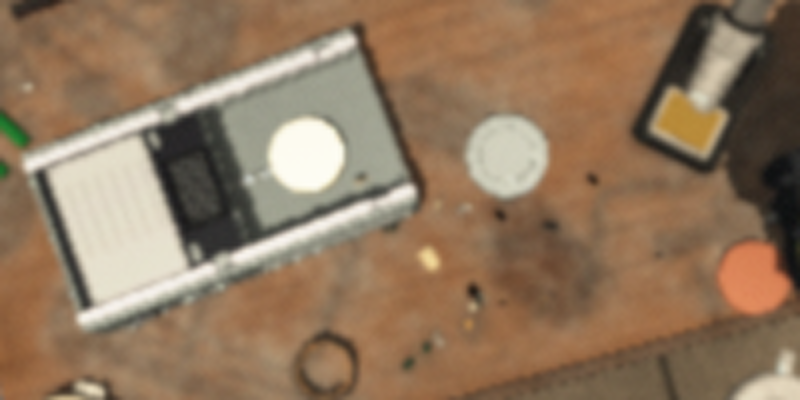

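```bash
python3 -m handwheel '[[0.6,0.022,-0.007,0.73,-0.01,0.02,-0.015],[0.6,0.022,-0.007,0.73,-0.01,0.02,-0.015],[0.6,0.02,-0.007,0.73,-0.01,0.02,-0.015],[0.6,0,0,0,0,0,0],[0.6,0,0,0,0,0,0]]'; python3 - <<'E'
from plan import *
print(np.round(read_state()['joint_positions'],3))
plan([.4633,-.1235,.008],.362,2,0.6)
E
```

```text
t: 14.78
ee_pos: [0.4654, -0.121, 0.0316]
orientation: [3.14, -0.003, 0.367]
contact_force: [-0.4, -0.6, 0.1]
grip_width: 0.0682
[ 0.542  0.742 -0.592  2.277  1.097  0.438 -0.605]
[[0.6,-0.025,0.013,0.197,0.009,-0.015,0.027],[0.6,-0.025,0.013,0.197,0.009,-0.015,0.027]]
```

```bash
python3 -m handwheel '[[0.6,-0.02,0.02,0.2,0.01,-0.015,0.027],[0.6,-0.02,0.02,0.2,0.01,-0.015,0.027],[0.6,0,0,0,0,0,0],[0.6,0,0,0,0,0,0]]'; python3 -c "
from plan import *
plan([.464,-.1243,.0075],.362,1,0.6)"
```

```text
t: 15.28
ee_pos: [0.4642, -0.1253, 0.0081]
orientation: [3.141, -0.001, 0.36]
contact_force: [-0.3, 0.3, -0.7]
grip_width: 0.0682
[[0.6,0.002,-0.017,0.01,0.01,-0.011,-0.02]]
```

Close on the copper.

```bash
python3 -m handwheel '[[0.5,0,-0.02,0,0.01,-0.01,-0.02],[-0.2,0,0,0,0,0,0],[-0.2,0,0,0,0,0,0],[-0.2,0,0,0,0,0,0],[-0.2,0,0,0,0,0,0]]' 40;python3 -m handwheel '[[-0.2,0,0,-0.05,0,0,0],[-0.2,0,0,0,0,0,0]]'; python3 -m handwheel '[[-0.2,0,0,-0.5,0,0,0],[-0.2,0,0,-1,0,0,0],[-0.2,0,0,-0.8,0,0,0],[-0.2,0,0,0,0,0,0]]'; python3 - <<'E'
from plan import *
plan([.5595,.2078,.13],.362,7,-0.2)
from h import *
crop(read_camera('scene')[:,:,::-1],240,110,340,240,5,'pics/s8.png')
E
```

```text
t: 15.9
ee_pos: [0.4637, -0.1239, 0.0079]
orientation: [3.141, 0.0, 0.363]
contact_force: [-1.7, 0.2, 14.7]
grip_width: 0.0519
t: 16.15
ee_pos: [0.4632, -0.1242, 0.0101]
orientation: [-3.141, 0.001, 0.362]
contact_force: [-0.0, -0.5, -2.9]
grip_width: 0.0515
t: 16.65
ee_pos: [0.4647, -0.1246, 0.1505]
orientation: [3.139, -0.003, 0.361]
contact_force: [-0.2, 0.3, -2.5]
grip_width: 0.0518
[[-0.2,0.491,-0.661,0.049,0.003,-0.004,-0.001],[-0.2,0.491,-0.661,0.049,0.003,-0.004,-0.001],[-0.2,0.491,-0.661,0.049,0.003,-0.004,-0.001],[-0.2,0.491,-0.66,0.049,0.003,-0.004,-0.001],[-0.2,0.491,-0.66,0.049,0.003,-0.004,-0.001],[-0.2,0.491,-0.66,0.049,0.003,-0.004,-0.001],[-0.2,0.491,-0.66,0.049,0.003,-0.004,-0.001]]
```

View pics/s8.png

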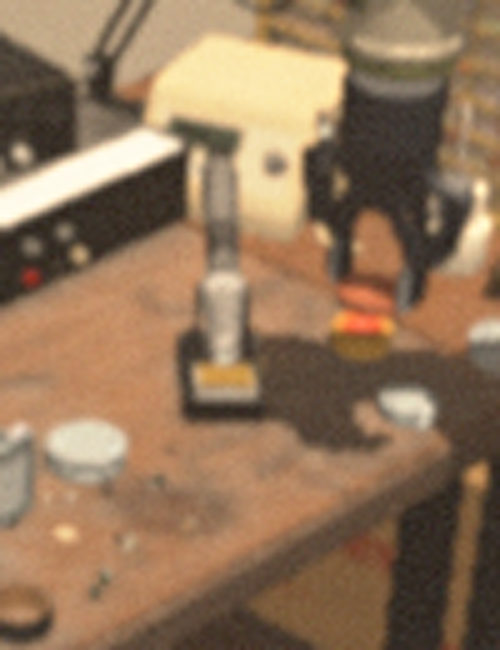

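```bash
python3 -m handwheel '[[-0.2,0.4,-0.66,-0.1,0,0,0],[-0.2,0.49,-0.66,0,0,0,0],[-0.2,0.49,-0.66,0,0,0,0],[-0.2,0.49,-0.66,0,0,0,0],[-0.2,0.49,-0.66,0,0,0,0],[-0.2,0.49,-0.66,0,0,0,0],[-0.2,0.58,-0.66,0,0,0,0],[-0.2,0,0,0,0,0,0]]'; python3 - <<'E'
from plan import *
plan([.5595,.2078,.06],.362,3,-0.2)
from h import *
crop(read_camera('scene')[:,:,::-1],160,100,280,250,4,'pics/s9.png')
E
```

```text
t: 17.7
ee_pos: [0.5574, 0.2128, 0.1521]
orientation: [-3.138, 0.002, 0.367]
contact_force: [-0.9, -0.2, -2.8]
grip_width: 0.0521
[[-0.2,0.002,0.032,0.511,-0.012,0.005,0.018],[-0.2,0.001,0.032,0.511,-0.012,0.005,0.018],[-0.2,0.001,0.031,0.511,-0.012,0.005,0.018]]
```

View pics/s9.png

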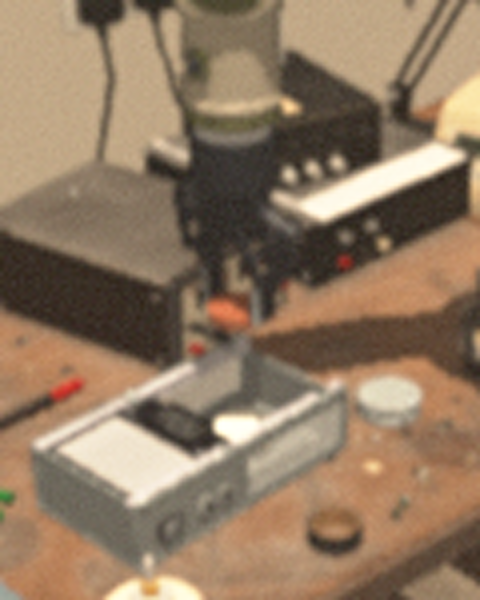

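```bash
python3 -m handwheel '[[-0.2,0,0.03,0.51,-0.01,0.005,0.02],[-0.2,0,0.03,0.51,-0.01,0.005,0.02],[-0.2,0,0.03,0.51,-0.01,0.005,0.02],[-0.2,0,0,0,0,0,0],[-0.2,0,0,0,0,0,0]]'; python3 - <<'E'
from plan import *
plan([.5593,.2080,.040],.362,1,-0.2)
E
```

```text
t: 18.38
ee_pos: [0.5593, 0.2024, 0.0623]
orientation: [3.139, 0.0, 0.356]
contact_force: [-0.5, -0.2, -1.8]
grip_width: 0.0516
[[-0.2,0.032,-0.088,0.371,0.023,0.005,-0.06]]
```

```bash
python3 -m handwheel '[[-0.2,0.03,-0.085,0.15,0.02,0,-0.06],[-0.2,0,0,0.15,0,0,0],[-0.2,0,0,0,0,0,0],[-0.2,0,0,0,0,0,0]]'; python3 - <<'E'
from plan import *
plan([.5593,.2080,.040],.362,1,-0.2)
E
```

```text
t: 18.88
ee_pos: [0.5594, 0.2083, 0.0441]
orientation: [3.141, -0.0, 0.362]
contact_force: [0.7, 0.0, -2.0]
grip_width: 0.0517
[[-0.2,-0.003,0.004,0.068,0.003,-0.001,0.004]]
```

```bash
python3 -m handwheel '[[-0.2,0,0,0.1,0,0,0],[-0.2,0,0,0,0,0,0],[-0.2,0,0,0,0,0,0]]' | egrep "pos|force"; for i in 1 2; do python3 -m handwheel '[[-0.2,0,0,0.017,0,0,0],[-0.2,0,0,0,0,0,0]]' | egrep "pos|force"; done
```

```text
ee_pos: [0.5594, 0.2082, 0.038]
contact_force: [0.6, -0.1, -2.1]
ee_pos: [0.5594, 0.2082, 0.037]
contact_force: [0.3, -0.2, -2.1]
ee_pos: [0.5595, 0.2083, 0.0362]
contact_force: [0.2, 0.0, 0.8]
```

```bash
python3 -m handwheel '[[0.2,0,0,0,0,0,0],[0.45,0,0,0,0,0,0],[0.5,0,0,0,0,0,0],[0.5,0,0,-0.1,0,0,0]]' 20;  python3 -m handwheel '[[0.5,0,0,-0.5,0,0,0],[0.5,0,0,-1,0,0,0],[0.5,0,0,-0.8,0,0,0],[0.5,0,0,0,0,0,0]]'; python3 - <<'E'
from plan import *
plan([.507,-.204,.17],.1,8,0.3)
from h import *
print(np.round(read_state()['joint_positions'],3))
crop(read_camera('scene')[:,:,::-1],160,130,280,250,5,'pics/s10.png')
E
```

```text
t: 20.25
ee_pos: [0.5592, 0.2082, 0.0419]
orientation: [3.141, 0.001, 0.362]
contact_force: [0.5, 0.9, 0.3]
grip_width: 0.064
t: 20.75
ee_pos: [0.5609, 0.2095, 0.1841]
orientation: [-3.142, -0.007, 0.362]
contact_force: [0.1, -0.0, -0.7]
grip_width: 0.0643
[[0.3,-0.41,0.766,0.027,-0.001,-0.008,0.327],[0.3,-0.385,0.779,0.027,-0.001,-0.008,0.327],[0.3,-0.359,0.791,0.027,-0.001,-0.008,0.327],[0.3,-0.333,0.802,0.028,-0.001,-0.008,0.327],[0.3,-0.307,0.813,0.028,-0.001,-0.008,0.327],[0.3,-0.28,0.822,0.028,-0.001,-0.008,0.327],[0.3,-0.253,0.831,0.029,-0.001,-0.008,0.327],[0.3,-0.225,0.839,0.029,-0.001,-0.008,0.327]]
[ 0.093  0.641 -0.833  1.918  0.627  0.857 -0.707]
```

View pics/s10.png

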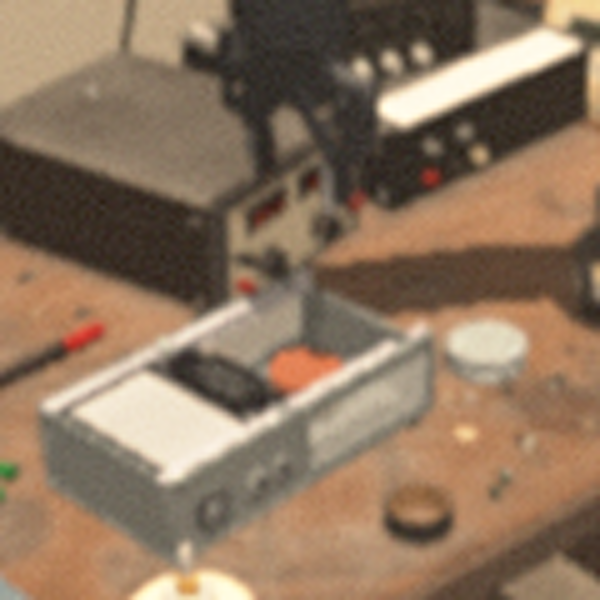

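```bash
python3 - <<'E'
from plan import *
plan([.47,-.10,.19],.1,6,0.3)
E
```

```text
[[0.3,-0.537,0.713,-0.024,0.0,-0.006,0.436],[0.3,-0.506,0.736,-0.024,0.0,-0.006,0.436],[0.3,-0.473,0.757,-0.023,0.0,-0.006,0.436],[0.3,-0.44,0.777,-0.023,0.0,-0.006,0.436],[0.3,-0.405,0.795,-0.023,0.0,-0.006,0.436],[0.3,-0.37,0.812,-0.023,0.0,-0.006,0.436]]
```

```bash
python3 -m handwheel '[[0.45,-0.54,0.71,0,0,0,0.44],[0.45,-0.51,0.74,0,0,0,0.44],[0.45,-0.47,0.76,0,0,0,0.44],[0.45,-0.44,0.78,0,0,0,0.44],[0.45,-0.4,0.8,0,0,0,0.44],[0.45,-0.37,0.81,0,0,0,0.44],[0.45,0.22,0.9,0,0,0,0],[0.45,0.22,0.85,0.3,0,0,0]]';python3 -m handwheel '[[0.45,0,0,0.3,0,0,0]]'; python3 - <<'E'
from h import *
print(np.round(read_state()['joint_positions'],3))
im=read_camera('top')[:,:,::-1].copy();cv2.imwrite('pics/t11f.png',im)
crop(im,130,160,330,260,4,'pics/t11.png')
cop=lambda h,b:(h[...,1]>125)&(h[...,2]>165)
print('cop',blob(im,(206,198),12,cop,.038))
from plan import *
plan([.5067,-.2037,.04],.1,2,0.45)
E
```

```text
t: 21.8
ee_pos: [0.5061, -0.2049, 0.1619]
orientation: [3.141, -0.001, 0.098]
contact_force: [0.5, 0.5, -0.8]
grip_width: 0.0619
t: 21.92
ee_pos: [0.5058, -0.207, 0.1419]
orientation: [3.141, 0.001, 0.091]
contact_force: [-0.5, 2.1, 0.6]
grip_width: 0.0619
[ 0.795  0.626 -0.751  2.064  0.664  0.707 -0.298]
cop [558.33178711 207.3122406   50.88336182  53.84817886]
[[0.45,0.024,0.0,0.834,-0.01,0.018,-0.027],[0.45,0.022,-0.001,0.834,-0.01,0.018,-0.027]]
```

View pics/t11.png

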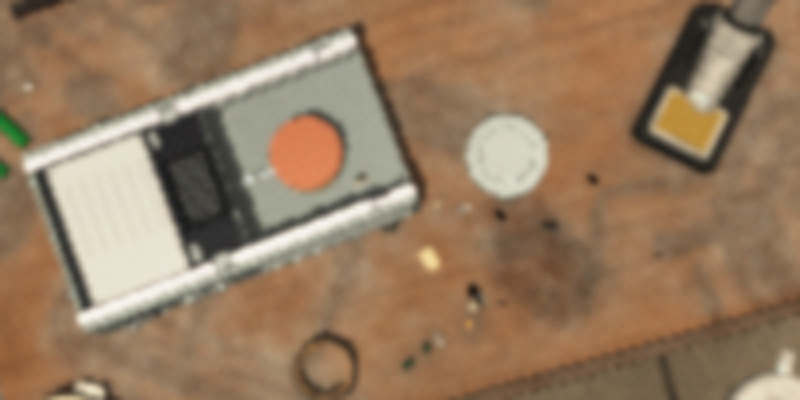

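```bash
python3 -m handwheel '[[0.45,0.02,0,0.8,-0.01,0.015,-0.025],[0.45,0.02,0,0.8,-0.01,0.015,-0.025],[0.45,0,0,0,0,0,0],[0.45,0,0,0,0,0,0]]'; python3 - <<'E'
from plan import *
plan([.5067,-.2040,.009],.1,2,0.45)
E
```

```text
t: 22.48
ee_pos: [0.5088, -0.2013, 0.0491]
orientation: [3.14, -0.003, 0.105]
contact_force: [0.4, -0.7, 0.7]
grip_width: 0.062
[[0.45,-0.02,0.02,0.334,0.009,-0.016,0.025],[0.45,-0.02,0.02,0.334,0.009,-0.016,0.025]]
```

```bash
python3 -m handwheel '[[0.45,-0.02,0.02,0.33,0.01,-0.015,0.025],[0.45,-0.02,0.02,0.33,0.01,-0.015,0.025],[0.45,0,0,0,0,0,0],[0.45,0,0,0,0,0,0]]';python3 -m handwheel '[[-0.3,0,0,0,0,0,0],[-0.3,0,0,0,0,0,0],[-0.3,0,0,0,0,0,0],[-0.3,0,0,0,0,0,0]]' 40;python3 -m handwheel '[[-0.3,0,0,-0.05,0,0,0],[-0.3,0,0,0,0,0,0]]';  python3 -m handwheel '[[-0.3,0,0,-0.5,0,0,0],[-0.3,0,0,-1,0,0,0],[-0.3,0,0,-0.8,0,0,0],[-0.3,0,0,0,0,0,0]]'; python3 - <<'E'
from plan import *
plan([.475,-.07,.18],.2,3,-0.3)
plan([.5595,.2078,.16],.362,5,-0.3,[.475,-.07,.18],Ro.from_euler('xyz',[np.pi,0,.2]))
from h import *
crop(read_camera('scene')[:,:,::-1],240,90,360,230,4,'pics/s12.png')
E
```

```text
t: 22.98
ee_pos: [0.5072, -0.2052, 0.0101]
orientation: [3.141, -0.002, 0.098]
contact_force: [-0.3, 0.1, -0.5]
grip_width: 0.062
t: 23.48
ee_pos: [0.5069, -0.2054, 0.0099]
orientation: [3.14, -0.002, 0.098]
contact_force: [-2.5, -0.0, 11.4]
grip_width: 0.0445
t: 23.72
ee_pos: [0.5065, -0.2053, 0.0119]
orientation: [3.141, -0.001, 0.098]
contact_force: [-0.8, 0.4, -1.8]
grip_width: 0.0445
t: 24.22
ee_pos: [0.5079, -0.2056, 0.1525]
orientation: [3.139, -0.005, 0.098]
contact_force: [-0.6, -0.2, -2.5]
grip_width: 0.044
[[-0.3,-0.108,-0.767,-0.155,0.01,-0.016,-0.342],[-0.3,-0.082,-0.771,-0.154,0.01,-0.016,-0.342],[-0.3,-0.056,-0.773,-0.153,0.01,-0.016,-0.342]]
[[-0.3,0.46,-0.852,0.067,0.0,0.0,-0.324],[-0.3,0.487,-0.836,0.067,0.0,0.0,-0.324],[-0.3,0.514,-0.82,0.067,0.0,0.0,-0.324],[-0.3,0.54,-0.803,0.067,0.0,0.0,-0.324],[-0.3,0.566,-0.785,0.067,0.0,0.0,-0.324]]
```

View pics/s12.png

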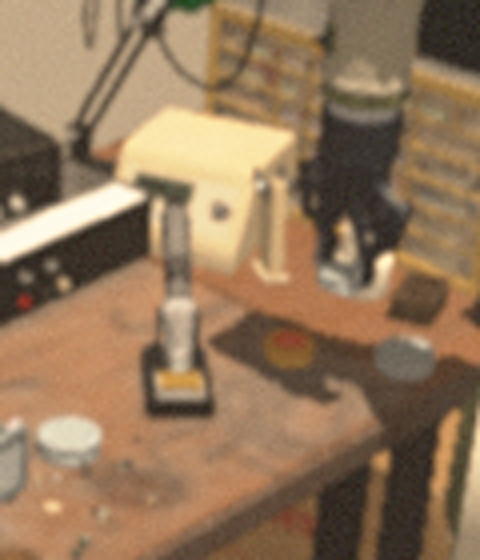

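```bash
python3 -m handwheel '[[-0.3,-0.11,-0.77,-0.15,0.01,-0.015,-0.34],[-0.3,-0.08,-0.77,-0.15,0.01,-0.015,-0.34],[-0.3,-0.06,-0.77,-0.15,0.01,-0.015,-0.34],[-0.3,0.46,-0.85,0.07,0,0,-0.32],[-0.3,0.49,-0.84,0.07,0,0,-0.32],[-0.3,0.51,-0.82,0.07,0,0,-0.32],[-0.3,0.54,-0.8,0.07,0,0,-0.32],[-0.3,0.56,-0.7,0.07,0,0,-0.32]]';python3 -m handwheel '[[-0.3,0,-0.08,0.2,0,0,0],[-0.3,0,0,0,0,0,0],[-0.3,0,0,0,0,0,0]]'; python3 - <<'E'
from plan import *
plan([.5597,.2074,.075],.362,2,-0.3)
E
```

```text
t: 25.28
ee_pos: [0.5585, 0.2047, 0.1536]
orientation: [-3.138, 0.007, 0.362]
contact_force: [1.4, -0.3, -1.5]
grip_width: 0.044
t: 25.65
ee_pos: [0.5568, 0.2058, 0.143]
orientation: [-3.139, 0.006, 0.359]
contact_force: [-0.3, -0.6, -1.2]
grip_width: 0.0442
[[-0.3,0.03,-0.003,0.566,-0.013,0.028,-0.015],[-0.3,0.029,-0.003,0.567,-0.013,0.028,-0.015]]
```

```bash
python3 -m handwheel '[[-0.3,0.03,0,0.57,-0.013,0.028,-0.015],[-0.3,0.03,0,0.57,-0.013,0.028,-0.015],[-0.3,0,0,0,0,0,0],[-0.3,0,0,0,0,0,0],[-0.3,0,0,0,0,0,0]]'; python3 - <<'E'
from plan import *
plan([.5597,.2074,.053],.362,2,-0.3)
E
```

```text
t: 26.28
ee_pos: [0.5611, 0.209, 0.0769]
orientation: [-3.141, -0.004, 0.363]
contact_force: [-0.1, -0.8, -2.1]
grip_width: 0.0443
[[-0.3,-0.017,0.008,0.199,-0.005,-0.02,0.003],[-0.3,-0.016,0.008,0.199,-0.005,-0.02,0.003]]
```

```bash
python3 -m handwheel '[[-0.3,-0.015,0.01,0.2,-0.005,-0.02,0],[-0.3,-0.015,0.01,0.2,0,-0.02,0],[-0.3,0,0,0,0,0,0],[-0.3,0,0,0,0,0,0]]'; python3 - <<'E'
from plan import *
plan([.5597,.2074,.0495],.362,1,-0.3)
E
```

```text
t: 26.78
ee_pos: [0.5591, 0.2074, 0.0512]
orientation: [-3.141, 0.002, 0.364]
contact_force: [0.2, -0.5, -1.9]
grip_width: 0.0441
[[-0.3,0.01,0.004,0.028,-0.007,0.025,0.016]]
```

```bash
python3 -m handwheel '[[-0.3,0.008,0,0.03,0,0.015,0.01],[-0.3,0,0,0,0,0,0]]'|egrep "pos|ori|force"; for i in 1 2; do python3 -m handwheel '[[-0.3,0,0,0.012,0,0,0],[-0.3,0,0,0,0,0,0]]' | egrep "pos|force|ori"; done
```

```text
ee_pos: [0.5597, 0.2075, 0.0496]
orientation: [-3.141, 0.0, 0.362]
contact_force: [0.7, 0.1, -1.5]
ee_pos: [0.5596, 0.2074, 0.0489]
orientation: [-3.141, 0.001, 0.362]
contact_force: [-0.5, -0.1, -1.5]
ee_pos: [0.5597, 0.2074, 0.0482]
orientation: [-3.141, 0.0, 0.362]
contact_force: [-0.0, 0.3, -0.5]
```

```bash
python3 -m handwheel '[[0,0,0,0,0,0,0],[0.3,0,0,0,0,0,0],[0.4,0,0,0,0,0,0],[0.4,0,0,-0.1,0,0,0]]' 20;  python3 -m handwheel '[[0.4,0,0,-0.5,0,0,0],[0.4,0,0,-1,0,0,0],[0.4,0,0.8,-0.6,0,0,0],[0.4,0,1,0,0,0,0],[0.4,0,1,0,0,0,0],[0.4,0,0.5,0,0,0,0],[-1,0,0,0,0,0,0]]'; python3 - <<'E'
from h import *
im=read_camera('top')[:,:,::-1].copy();cv2.imwrite('pics/t13f.png',im)
crop(im,130,160,230,250,8,'pics/t13.png')
crop(read_camera('scene')[:,:,::-1],160,150,280,250,6,'pics/s13.png')
st=lambda h,b:(h[...,1]<60)&(h[...,2]>140)
print('w',blob(im,(206,198),10,st,.052))
E
```

```text
t: 28.02
ee_pos: [0.5594, 0.2074, 0.0541]
orientation: [-3.141, 0.001, 0.362]
contact_force: [0.2, -0.9, 1.1]
grip_width: 0.0599
t: 28.9
ee_pos: [0.6305, 0.0187, 0.1799]
orientation: [3.141, 0.001, 0.357]
contact_force: [0.3, -0.1, 0.1]
grip_width: 0.0426
w [557.76922607 227.71855164  59.90375519  83.39228058]
```

View pics/t13.png

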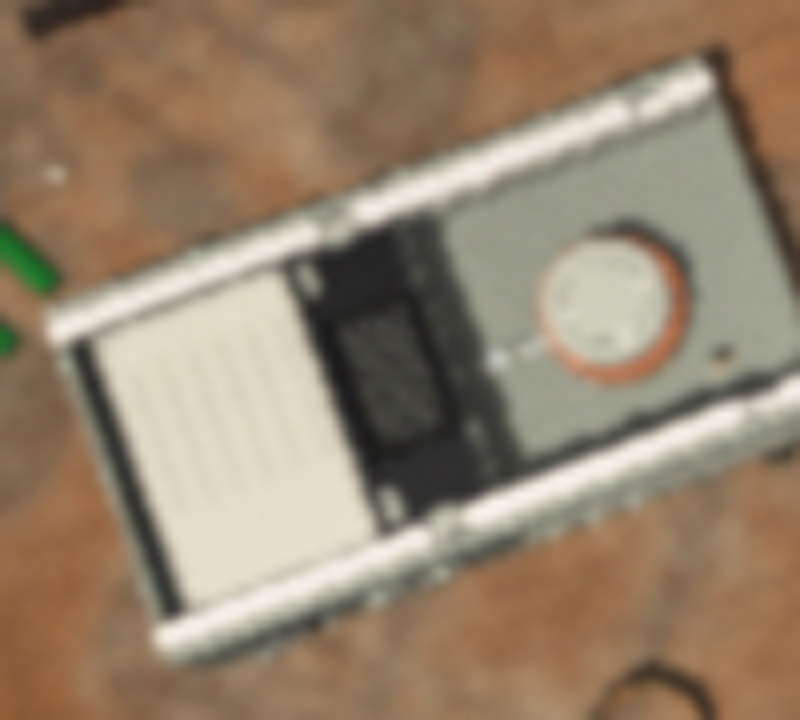

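View pics/s13.png

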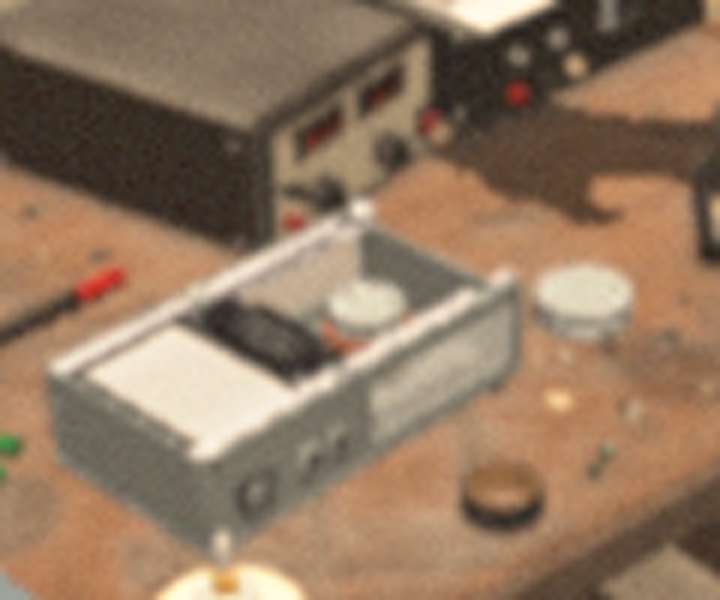

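```bash
python3 - <<'E'
from h import *
im=cv2.imread('pics/t13f.png')
print(pix2w('top',(130+607/8-.5,160+301/8-.5),.052))
# fit projected circle by gradient match
x0,y0,s=130,160,8
o=cv2.resize(im[160:250,130:230],None,fx=s,fy=s,interpolation=cv2.INTER_CUBIC)
b=o[:,:,0].astype(float) # blue: steel high, copper low
b=cv2.GaussianBlur(b,(0,0),4)
t=np.linspace(0,2*np.pi,90,endpoint=False)
def samp(c,r,z):
    q=(proj('top',[[c[0]+r*np.cos(a),c[1]+r*np.sin(a),z] for a in t])-[x0,y0]+.5)*s-.5
    return cv2.remap(b.astype(np.float32),q[:,0].astype(np.float32).reshape(-1,1),q[:,1].astype(np.float32).reshape(-1,1),1)[:,0]
best=max(((np.sum(samp((x,y),.0215,.052)-samp((x,y),.0245,.052)),x,y) for x in np.arange(.551,.567,.0005) for y in np.arange(.2,.216,.0005)))
print(best)
from plan import *
plan([.5306,.2826,.12],.362,6,-1)
E
```

```text
[0.55838465 0.20799494 0.052     ]
(np.float32(3129.9055), np.float64(0.5579999999999993), np.float64(0.20800000000000002))
[[-1,-0.001,-0.772,0.169,-0.002,0.0,0.0],[-1,-0.001,-0.773,0.168,-0.002,0.0,0.0],[-1,-0.001,-0.773,0.168,-0.002,0.0,0.0],[-1,-0.002,-0.773,0.168,-0.002,0.0,0.0],[-1,-0.002,-0.773,0.168,-0.002,0.0,0.0],[-1,-0.002,-0.773,0.168,-0.002,0.0,0.0]]
```

```bash
python3 -m handwheel '[[-1,0,-0.77,0.1,0,0,0],[-1,0,-0.77,0.1,0,0,0],[-1,0,-0.77,0.1,0,0,0],[-1,0,-0.77,0.1,0,0,0],[-1,0,-0.77,0.1,0,0,0],[-1,0,-0.75,0.1,0,0,0],[-1,0,0,0,0,0,0],[-1,0,0,0,0,0,0]]' 40; python3 - <<'E'
from h import *
im=cv2.imread('pics/t13f.png')
th=.362;R=np.array([[np.cos(th),-np.sin(th)],[np.sin(th),np.cos(th)]]);c=np.array([.5369,.2658])
for p in ((393,374),(333,313),(408,292),(455,440),(372,458)):
    w=pix2w('top',(130+p[0]/8-.5,160+p[1]/8-.5),.068);print(p,w.round(4),(R.T@(w[:2]-c)).round(4))
from plan import *
plan([.5316,.2818,.09],.362,2,-1)
crop(im,165,190,195,222,20,'pics/t14.png')
crop(read_camera('scene')[:,:,::-1],160,130,280,250,5,'pics/s14.png')
E
```

```text
t: 30.0
ee_pos: [0.5313, 0.281, 0.1444]
orientation: [-3.141, 0.001, 0.364]
contact_force: [0.7, -0.0, -0.1]
grip_width: -0.0004
(393, 374) [0.5308 0.2824 0.068 ] [0.0002 0.0177]
(333, 313) [0.5531 0.3042 0.068 ] [0.0288 0.0301]
(408, 292) [0.5603 0.2774 0.068 ] [0.026  0.0026]
(455, 440) [0.5068 0.26   0.068 ] [-0.0302  0.0052]
(372, 458) [0.5008 0.2895 0.068 ] [-0.0253  0.0349]
[[-1,0.005,-0.005,0.453,-0.001,0.004,0.012],[-1,0.005,-0.005,0.453,-0.001,0.004,0.012]]
```

View pics/t14.png

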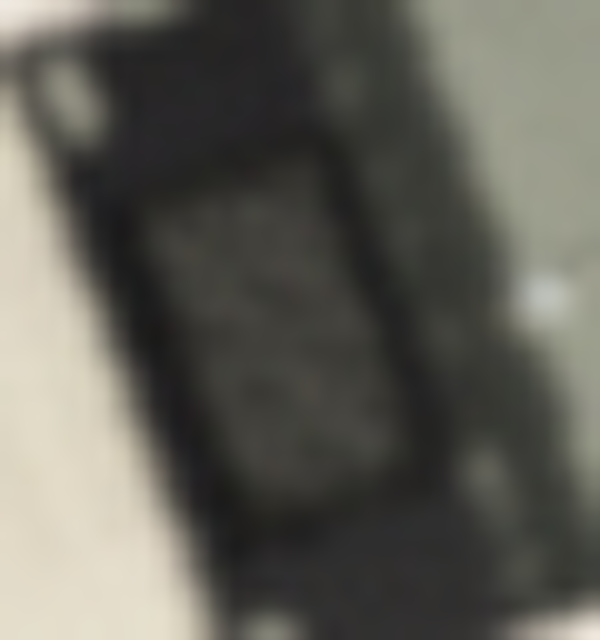

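View pics/s14.png

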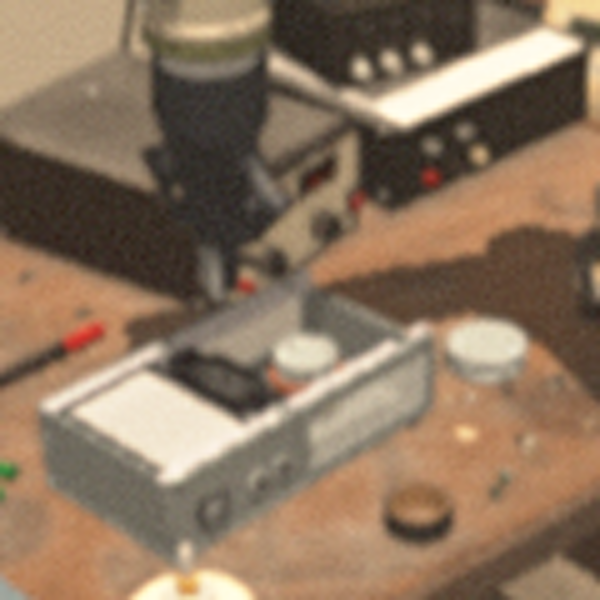

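```bash
python3 -m handwheel '[[-1,0.005,-0.005,0.45,0,0,0.01],[-1,0,0,0.45,0,0,0.01],[-1,0,0,0,0,0,0],[-1,0,0,0,0,0,0]]'; python3 - <<'E'
from plan import *
plan([.5316,.2818,.079],.362,1,-1)
E
```

```text
t: 30.55
ee_pos: [0.5327, 0.2805, 0.091]
orientation: [-3.141, 0.0, 0.359]
contact_force: [0.0, 0.1, 0.4]
grip_width: -0.0
[[-1,-0.009,-0.026,0.2,-0.008,0.0,-0.026]]
```

```bash
python3 -m handwheel '[[-1,-0.01,-0.025,0.19,0,0,-0.025],[-1,0,0,0,0,0,0],[-1,0,0,0,0,0,0]]' | egrep "pos|force"; for i in 1 2 3 4; do python3 -m handwheel '[[-1,0,0,0.025,0,0,0],[-1,0,0,0,0,0,0]]' | egrep "pos|force|ori"; done
```

```text
ee_pos: [0.5311, 0.282, 0.0789]
contact_force: [-0.3, -0.5, 0.6]
ee_pos: [0.5311, 0.2819, 0.0773]
orientation: [-3.141, 0.001, 0.363]
contact_force: [0.2, 0.4, -0.4]
ee_pos: [0.5311, 0.2819, 0.0757]
orientation: [-3.141, 0.001, 0.363]
contact_force: [0.2, 0.2, -0.1]
ee_pos: [0.5311, 0.282, 0.0743]
orientation: [-3.141, 0.001, 0.363]
contact_force: [-0.1, 0.6, 0.1]
ee_pos: [0.5312, 0.2819, 0.0728]
orientation: [-3.141, 0.0, 0.363]
contact_force: [0.4, -0.6, 3.4]
```

```bash
python3 -m handwheel '[[-1,0,0,0.025,0,0,0],[-1,0,0,0.02,0,0,0],[-1,0,0,0,0,0,0]]'
```

```text
t: 32.3
ee_pos: [0.5312, 0.2819, 0.0701]
orientation: [-3.141, 0.0, 0.363]
contact_force: [0.6, -0.7, 3.5]
grip_width: 0.0
```

```bash
python3 -m handwheel '[[-1,0,0,0.01,0,0,0],[-1,0,0,0,0,0,0]]'; python3 -m handwheel '[[-1,0,0.1,0,0,0,0],[-1,0,0.1,0,0,0,0],[-1,0,0,0,0,0,0]]'
```

```text
t: 32.55
ee_pos: [0.5312, 0.2819, 0.0696]
orientation: [-3.141, 0.0, 0.363]
contact_force: [-0.0, -1.5, 5.2]
grip_width: 0.0
t: 32.92
ee_pos: [0.5358, 0.2697, 0.0695]
orientation: [3.141, 0.001, 0.362]
contact_force: [-0.2, 0.0, 6.9]
grip_width: 0.0003
```

```bash
python3 -m handwheel '[[-1,0,0.15,0,0,0,0],[-1,0,0.2,0,0,0,0],[-1,0,0.2,0,0,0,0],[-1,0,0.2,0,0,0,0]]'; python3 -m handwheel '[[-1,0,0.2,0,0,0,0],[-1,0,0.2,0,0,0,0],[-1,0,0.2,0,0,0,0],[-1,0,0,0,0,0,0]]'; python3 - <<'E'
from h import *
s=read_state()
th=.362;R=np.array([[np.cos(th),-np.sin(th)],[np.sin(th),np.cos(th)]]);c=np.array([.538,.265])
print(R.T@(s['ee_pos'][:2]-c),s['ee_pos'])
crop(read_camera('scene')[:,:,::-1],160,130,280,250,5,'pics/s15.png')
E
```

```text
t: 33.42
ee_pos: [0.5519, 0.2274, 0.0695]
orientation: [-3.141, 0.0, 0.362]
contact_force: [-0.5, 0.7, 6.3]
grip_width: 0.0001
t: 33.92
ee_pos: [0.5651, 0.1925, 0.0696]
orientation: [3.141, 0.0, 0.36]
contact_force: [0.1, -0.4, 6.9]
grip_width: -0.0
[-0.00030319 -0.07743795] [0.56514075 0.19247339 0.06955882]
```

View pics/s15.png

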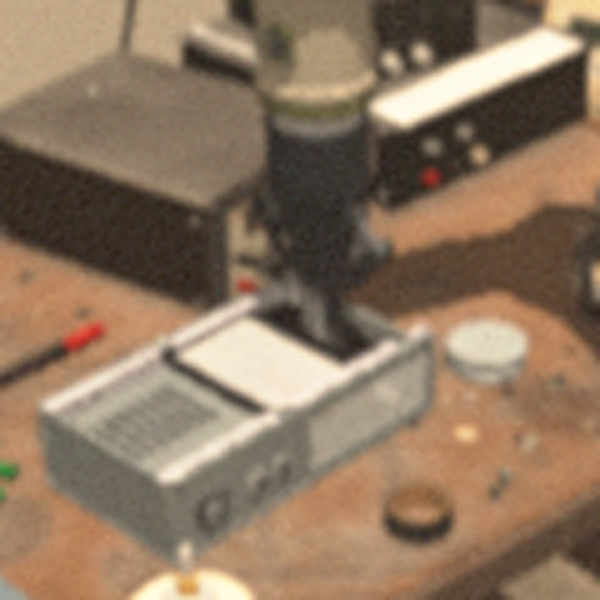

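```bash
python3 -m handwheel '[[-1,0,0.2,0,0,0,0],[-1,0,0.15,0,0,0,0.02],[-1,0,0,0,0,0,0]]'|egrep "pos|force"; for i in 1 2 3; do python3 -m handwheel '[[-1,0,0.04,0,0,0,0],[-1,0,0,0,0,0,0]]' | egrep "pos|force"; done
```

```text
ee_pos: [0.5726, 0.1729, 0.0695]
contact_force: [-0.3, -0.4, 7.2]
ee_pos: [0.5731, 0.1714, 0.0695]
contact_force: [-0.3, -1.6, 6.9]
ee_pos: [0.5738, 0.1695, 0.0695]
contact_force: [0.2, -0.0, 5.1]
ee_pos: [0.5742, 0.1687, 0.0695]
contact_force: [-1.3, 4.0, 5.8]
```

```bash
for i in 1 2 3; do python3 -m handwheel '[[-1,0,0.03,0,0,0,0],[-1,0,0,0,0,0,0]]' | egrep "pos|force"; done
```

```text
ee_pos: [0.5743, 0.1685, 0.0695]
contact_force: [-3.4, 8.2, 4.7]
ee_pos: [0.5744, 0.1682, 0.0696]
contact_force: [-4.4, 11.5, 4.1]
ee_pos: [0.5745, 0.168, 0.0697]
contact_force: [-6.4, 13.5, 3.6]
```

```bash
python3 -m handwheel '[[-1,0,-0.03,-0.04,0,0,0],[-1,0,0,-0.04,0,0,0],[-1,0,0,-0.04,0,0,0],[-1,0,0,0,0,0,0]]' | egrep "pos|force"; python3 -m handwheel '[[-1,0,-0.05,-0.1,0,0,0],[-1,0,0,-0.5,0,0,0],[-1,0,0,-1,0,0,0],[-1,0,0,-1,0,0,0],[-1,0,1,0,0,0,0],[-1,0,1,0,0,0,0],[-1,0,1,0,0,0,0],[-1,0,0,0,0,0,0]]'; python3 - <<'E'
from h import *
im=read_camera('top')[:,:,::-1].copy();cv2.imwrite('pics/t16f.png',im)
crop(im,130,160,260,260,6,'pics/t16.png')
im=read_camera('scene')[:,:,::-1].copy();cv2.imwrite('pics/s16f.png',im)
crop(im,160,170,260,260,8,'pics/s16.png')
E
```

```text
ee_pos: [0.5744, 0.1669, 0.0762]
contact_force: [-4.2, 9.3, 2.5]
t: 37.35
ee_pos: [0.6388, -0.0088, 0.2309]
orientation: [3.139, 0.004, 0.35]
contact_force: [-1.5, 0.8, 0.5]
grip_width: 0.0
```

View pics/t16.png

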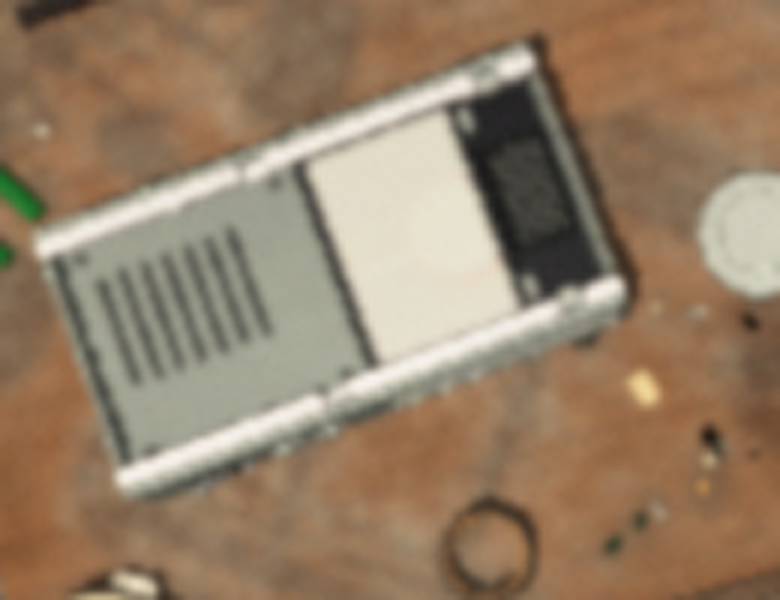

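View pics/s16.png

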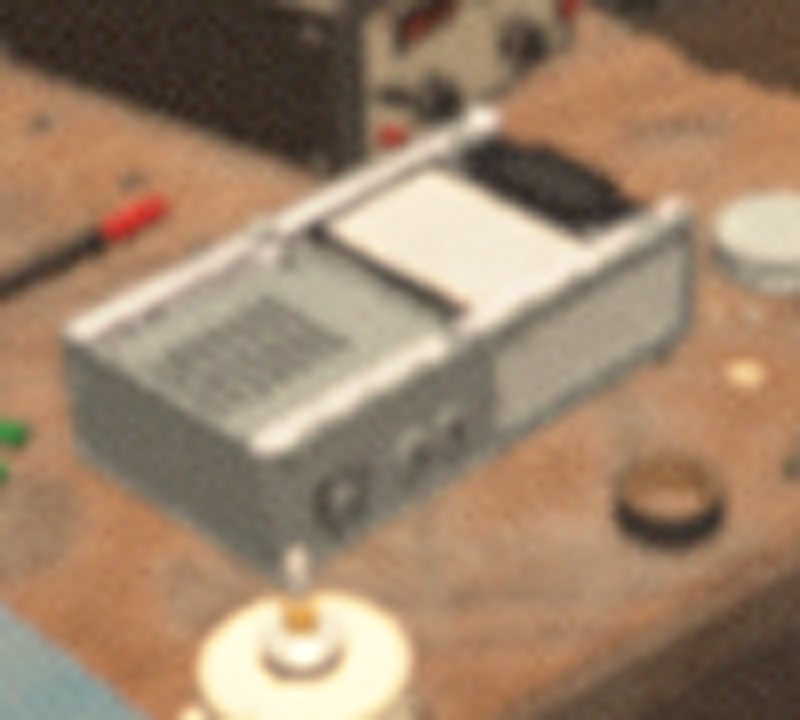

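```bash
python3 - <<'E'
from h import *
th=.362;R=np.array([[np.cos(th),-np.sin(th)],[np.sin(th),np.cos(th)]]);c=np.array([.5369,.2658])
def P(x,y,z): return [*(c+R@[x,y]),z]
a=cv2.cvtColor(cv2.imread('pics/top0.png'),6).astype(np.float32);b=cv2.cvtColor(cv2.imread('pics/t16f.png'),6).astype(np.float32)
# rectify pad region at z=.066 in both & correlate; and for scene camera
for n,fa,fb in (('top','pics/top0.png','pics/t16f.png'),('scene','pics/scene0.png','pics/s16f.png')):
    A,B=[cv2.cvtColor(cv2.imread(f),6).astype(np.float32) for f in (fa,fb)]
    def rect(im,yc,z,w=(.04,.022)):
        g=np.array([P(x,yc+y,z) for x in np.arange(-w[0],w[0],.0005) for y in np.arange(-w[1],w[1],.0005)])
        q=proj(n,g).astype(np.float32)
        return cv2.remap(im,q[:,0].copy().reshape(int(4000*w[0]+.5),-1),q[:,1].copy().reshape(int(4000*w[0]+.5),-1),1)
    for z in (.0615,.066):
        T=rect(A,.018,.066,(.032,.017));S=rect(B,-.102,z)
        m=cv2.matchTemplate(S,T,5);_,v,_,l=cv2.minMaxLoc(m);print(n,z,round(v,3),(np.array(l)-[10,16])*.5,'mm (y,x)')
E
```

```text
top 0.0615 0.924 [1. 1.] mm (y,x)
top 0.066 0.921 [1. 0.] mm (y,x)
scene 0.0615 0.852 [-5.   6.5] mm (y,x)
scene 0.066 0.851 [-0.5  2. ] mm (y,x)
```

```bash
python3 -m handwheel '[[-1,0,0,0,0,0,0],[-1,0,0,0,0,0,0]]'; python3 -c "
from plant import *
print(finish_job())"
```

```text
t: 37.7
ee_pos: [0.6376, 0.0008, 0.2327]
orientation: [-3.141, 0.001, 0.363]
contact_force: [-0.7, 0.2, 0.3]
grip_width: 0.0001
the job is handed in; nothing more can be done
None
```

The stack is built and the cover is shut over it; I handed the job in at t = 37.7 s, with the arm clear and touching nothing.

**Stack:** The specimen, copper and smallest steel weight went onto the plate in that order. The top camera puts each centre within about 1.1 mm of the plate's axis. I measured each one before the next went on. The pictures show all three lying flat.

**Cover:** I pressed the tab down, slid the cover to its end stop (the push there rose to about 15 N) and let go. Matching the tab pad between the before and after pictures puts the cover within about 1 mm of home. The scene camera gives offsets of 0.5 and 2 mm if the tab is up, and 5 and 6.5 mm if it is still down, so it reads as sprung up. The top camera fits both heights equally well. I did not nudge the cover to test the catch.

**Problem on the way:** After releasing the specimen I tried to lower the open fingers around the plate. They hit something, probably the rails, and the wrist read about 86 N. That is under the 120 N wrist limit. If it was the gripper's body rather than the fingers that touched, it would be over the 40 N limit, and I could not tell which part it was. I backed off at once. The specimen then measured in place and flat, and nothing looked disturbed. I did not check the bystanders by measurement.

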